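Stir the washed grinding beads in their drying bowl

TASK

The washed grey ceramic grinding beads in the heavy bowl need turning so that they dry evenly: take the steel stirring rod out of the blue rack, reach down among the beads with it and stir them round until both of the two large beads have been carried at least 20 mm from where they lay. Then let go of the rod and leave it leaning in the bowl, with the two large beads still in the bowl and the bowl upright where it stood.

Things in the scene. Friction and masses are not known exactly. Their poses are not given: they have to be found in the camera images.
- stirrer_grip (a point): middle of the stirring rod's grey square handle (20 x 20 mm, 60 mm long; sides along x and y), 30 mm below the rod's top, 160 mm above its lower end. The rod is loose, 130 g, 190 mm long, its steel part 12 mm in diameter; it stands upright in a hole of the blue rack, its top 200 mm above the table. z points up along the rod, y along the rack's row of holes, x across it (at the start)
- stirrer_tip (a point): centre of the same rod's lower end. It stands loosely in one of three holes (14 mm wide, 50 mm deep, 62 mm apart in a row) of a fixed blue block 60 x 190 x 60 mm (60 high); the marker pen and the brush in the other holes are bystanders and reach only 120 to 140 mm above the table. z points up along the rod
- bowl_floor (a point): centre of the inner floor (8 mm above the table) of the loose, heavy (1.6 kg) round white ceramic bowl with the beads: 80 mm high, 58 mm inner radius at the floor, 62 mm at the rim, wall 8 mm. Two large and five small drum beads stand on the floor in a rough ring; within 20 mm of the centre it is bare at the start. z up. The smaller bowl (100 mm across) nearby is empty
- big0_center (a point): centre of one of the two large beads in the bowl: loose dark grey ceramic drum, 28 mm in diameter, 24 mm high, 50 g, standing on the bowl's floor about 37 mm from the bowl's centre (the five small beads are drums 18 mm in diameter, 16 mm high, 15 g). Beads slide easily on the smooth bowl floor; one lying against the wall is carried along by a rod that circles about 35 to 40 mm from the centre
- big1_center (a point): centre of the other large bead, of the same size and mass, roughly opposite the first one in the bowl
There are look-alikes about, which are no part of the job. What is shaped like the part that bears stirrer_grip but green or pink is not meant. What is shaped like the part that bears bowl_floor but turquoise is not meant.

How it is judged:
On the way, in this order (a step that is already met when the one before it is completed fails the run):
1. the held rod's lower end is down among the beads in the bowl (at most 20 mm above its floor) (horizontal distance between stirrer_tip and bowl_floor below 0.062 m and z of stirrer_tip in the frame of bowl_floor below 0.02 m and contact force between the fingers and stirrer above 0.5 N), for 0.2 s.
2. both large beads have been carried more than 20 mm from where they lay, with the held rod down in the bowl (horizontal distance between each of stirrer_tip, big0_center, big1_center and bowl_floor below 0.062 m and z of stirrer_tip in the frame of bowl_floor below 0.05 m and contact force between the fingers and stirrer above 0.5 N and distance of each of big0_center, big1_center from where it was at the start of the episode above 0.02 m and height (world z) of each of big0_center, big1_center below 0.055 m), for 0.1 s.
At the end, for the whole second after the job is handed in: Rod released, at rest, its lower end in the bowl (within 62 mm of its centre, under 50 mm above its floor), leaning under 69 degrees; both large beads in the bowl (within 62 mm of its centre, centres under 55 mm above the table); bowl upright within 6 degrees, within 20 mm of its start (horizontal distance between each of stirrer_tip, big0_center, big1_center and bowl_floor below 0.062 m and z of stirrer_tip in the frame of bowl_floor below 0.05 m and height (world z) of each of big0_center, big1_center below 0.055 m and linear speed of stirrer below 0.02 m/s and angle between stirrer_tip's own z axis and vertical below 1.2 rad and distance of bowl_floor from where it was at the start of the episode below 0.02 m and angle between bowl_floor's own z axis and vertical below 0.1 rad); the robot touches nothing.
It fails at once if the bowl is pushed more than 20 mm from where it stood or tipped more than 15 degrees (distance of bowl_floor from where it was at the start of the episode above 0.02 m or angle between bowl_floor's own z axis and vertical above 0.26 rad).
It also fails if it takes over 61 s, if anything falls off the work surface, if the arm or the gripper's body presses on something with over 40 N, if the wrist force passes 120 N, or if a joint passes its speed limit or range.

ROBOT

A 6-joint arm with a two-finger parallel gripper is mounted at the origin on the work surface. World frame = base frame: x ahead of the robot, y to its left, z up, the work surface at z = 0. Lengths are in m, angles in rad, forces in N, time in s.
With the tool pointing down it reaches from about 0.35 to 0.85 m from the base axis. Payload 8.1 kg.
Tool frame: the origin (TCP) lies midway between the tips of the shut fingers; the grasp point (between the pads) lies grip_depth behind it (grip_depth is the distance from the TCP to the grasp point, in m); z points along the fingers, y is the line along which they close (so a half turn about z gives the same grasp; the last joint's range is limited). The gripper opens to 93 mm and grips with 3 to 60 N. Pads are 15 mm wide; open, the fingers measure 128 mm over their backs; the gripper's body (75 mm by 188 mm) begins 65 mm behind the grasp point.
Start: joints at [1.217, 0.13, 1.488, -0, 1.523, -0.085], TCP at [0.159, 0.578, 0.219] pointing down, gripper open.
Joint ranges: [-2.96, 2.96], [-0.89, 2.26], [0.02, 2.5], [-1.34, 4.48], [0, 2.73], [-2.66, 2.66]. Speed limits (rad/s): [2.39, 2.39, 2.79, 3.14, 3.14, 3.14].

INTERFACE

Orientations are given as a 3x3 rotation matrix whose columns are the frame's x, y, z axes.
In Python, from bench import * gives the robot as it stands. The module is installed in compiled form; this text tells all that it offers.
- The arm moves only by the tool move_arm, never from a script. Its argument "increments" is a list of rows, each a list of 2 entries, a list of its own where there are three numbers: the shift along the tool's x, y, z in cm, then the turn, a rotation vector about the tool's x, y, z in degrees. A call has 1 to 12 rows; each row shifts and turns the commanded pose from where the row before left it, along the tool's axes as they then stand; what a row does not reach is not made up. A row lasts 1/8 s, in which the tool goes at most 62.5 mm and 10.7 degrees, less where a joint would pass 70% of its speed; a pose out of reach is approached as far as the arm can. A call is refused whole if a number of a shift passes 6.25 or a number of a turn 10.7, either way. A call with a gripper value outside its range is refused whole. "jaw" is the closure, from 0 (fully open) to 1 (shut), set as the call begins (left out, the last holds). The fingers move at their own pace and stop on an object; "squeeze" is the grip in N (left out, the last holds). Time passes only in rows, so rows that do not move let the fingers close. It gives the time, the measured TCP pose, the force, the opening and the grip force at its end, in the units of the state.
- sense(): the state, without advancing time (a new reading comes with each control period).
- snapshot(name): name is "side" or "top" or "wrist"; returns a dict with "img" (400x640x3 uint8, red, green, blue), "mtx" (3x3 intrinsics, pixels), "R" (3x3) and "t" (3): a world point X has camera coordinates R X + t. Camera axes: x right, y down, z forward; pixel columns grow to the right and rows downward; lengths in m; the calibration is good to about 2 mm. The wrist camera is an equidistant fisheye: a pixel r from the principal point sees the ray r / f radians off the axis. A picture is of the moment at which its call begins. There is no depth.
- finish_job(): hands the job in; it is judged then, once.
Trained networks look in a picture, given as the dict that the camera call returned (one of the last four; its "shot" number tells which), for a name from the list of things; names that differ only in an ending like _2 or _b are one class to them, and where a whole thing is asked for, a point or a joint stands for the part that bears it (a point fixed in the world has none). Each returns a list of dicts, best first, with "confidence" (0 to 1); they miss things now and then, are a little off and sometimes report something else, mostly with a low value. They report only what shows in the picture. A call takes as long as a camera call. They do not tell look-alikes from the thing itself.
- recognise(picture, thing): "extent" ([left, top, width, height] in pixels, round what is visible of it).
The state is a dict: "t": time; "joint_positions": joint angles; "dq": joint speeds; "joint_torque": joint torques, N m; "tool_pos": TCP position; "tcp_rot": TCP orientation; "force": force on the tool from outside, world axes, zero at the start; "torque": the same for the moment, N m; "gripper_width": finger opening in m; "gripper_force": force on a finger pad.
Only numpy, scipy, OpenCV 4.12 (cv2) and the standard library are available. Lean on these libraries where they do the work, as an engineer would, in place of code of your own. Each camera call takes 0.05 s, during which the arm holds its last target. There are 200 camera calls.

## Working session

There is one attempt and no reset: what is moved stays moved. The work goes in short steps, Python scripts to look and compute and a tool call to move; the robot and the scene stay as the last step left them, time stands still between calls to the robot, and variables do not carry over. Pictures are saved under pics/ and viewed, at most 10 in all, crops included, and the job is handed in when it is done.

Besides the shell and the picture viewer there is one more tool, called after "Call:" as name([rows], argument=value, ...), one row to a line, values as JSON. move_arm: Moves the arm, as the interface text tells. Its arguments: {"type":"object","properties":{"increments":{"type":"array"},"jaw":{"type":"number"},"squeeze":{"type":"number"}},"required":["increments"]}

```bash
mkdir -p pics; python3 - <<'E'
from bench import *
import cv2,numpy as np
s=sense();print({k:(np.round(v,3).tolist()) for k,v in s.items()})
ims=[]
for n in("top","side"):
    p=snapshot(n);cv2.imwrite(f"pics/{n}0.png",p["img"][:,:,::-1])
    print(n,np.round(p["mtx"],1).tolist(),np.round(p["R"],4).tolist(),np.round(p["t"],4).tolist())
    for th in("stirrer_grip","bowl_floor","big0_center","stirrer_tip"):
        print(th,[(np.round(d["extent"],1).tolist(),round(d["confidence"],2)) for d in recognise(p,th)])
E
```

```text
{'t': 0.0, 'joint_positions': [1.217, 0.131, 1.489, 0.0, 1.523, -0.085], 'dq': [0.0, 0.0, -0.001, -0.0, 0.001, 0.001], 'joint_torque': [-0.002, -55.984, -49.176, 0.076, 0.036, -0.0], 'tool_pos': [0.159, 0.578, 0.218], 'tcp_rot': [[-0.964, 0.266, -0.001], [0.266, 0.964, -0.002], [0.0, -0.002, -1.0]], 'force': [-0.434, -0.21, -0.435], 'torque': [-0.031, 0.022, 0.028], 'gripper_force': 0.0, 'gripper_width': 0.093}
top [[376.8, 0.0, 315.6], [0.0, 376.8, 198.7], [0.0, 0.0, 1.0]] [[0.0184, -0.9996, 0.0194], [-0.9882, -0.0211, -0.1519], [0.1523, -0.0164, -0.9882]] [0.042, 0.5225, 0.7768]
stirrer_grip [([384.8, 137.1, 24.8, 30.3], 0.87), ([385.6, 235.7, 27.3, 18.1], 0.85), ([387.0, 182.6, 24.1, 23.5], 0.72)]
bowl_floor [([209.9, 136.0, 67.4, 73.5], 0.88), ([139.6, 218.0, 76.4, 67.7], 0.62)]
big0_center [([256.7, 175.7, 15.2, 11.5], 0.51)]
stirrer_tip [([381.2, 134.6, 27.9, 30.7], 0.68), ([384.5, 235.4, 29.7, 18.1], 0.58), ([384.5, 185.3, 27.0, 15.6], 0.57)]
side [[372.5, 0.0, 312.2], [0.0, 372.5, 201.1], [0.0, 0.0, 1.0]] [[-0.8558, -0.5173, -0.0012], [-0.4028, 0.6679, -0.6259], [0.3246, -0.5352, -0.7799]] [0.468, 0.224, 0.6814]
stirrer_grip [([309.4, 101.3, 12.1, 62.5], 0.97), ([379.7, 126.7, 24.3, 67.9], 0.92), ([346.8, 109.6, 12.0, 58.2], 0.76)]
bowl_floor [([211.8, 214.3, 71.2, 81.4], 0.84), ([231.8, 314.6, 95.6, 85.4], 0.62)]
big0_center [([258.7, 243.6, 9.3, 11.6], 0.74), ([212.6, 215.6, 71.9, 82.0], 0.72)]
stirrer_tip [([380.7, 128.1, 24.5, 69.8], 0.75), ([309.6, 99.7, 13.4, 65.8], 0.74), ([344.0, 114.2, 16.0, 52.1], 0.7)]
```

View pics/top0.png

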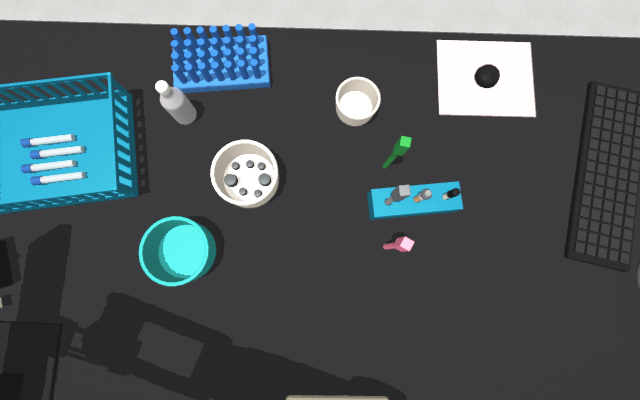

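View pics/side0.png

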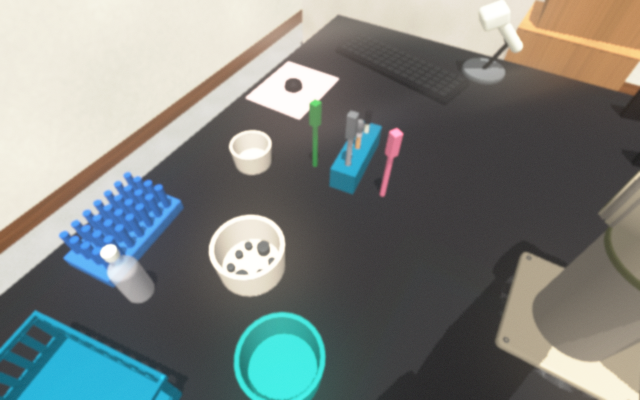

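```bash
cat > h.py <<'E'
import numpy as np,cv2
def ray_z(p,uv,z):
    K,R,t=map(np.array,(p["mtx"],p["R"],p["t"]));c=-R.T@t
    d=R.T@np.linalg.inv(K)@np.array([*uv,1.]);return c+d*(z-c[2])/d[2]
def proj(p,X):
    K,R,t=map(np.array,(p["mtx"],p["R"],p["t"]));q=K@(R@np.array(X)+t);return q[:2]/q[2]
E
python3 - <<'E'
from bench import *
import bench
from h import *
print([k for k in dir(bench) if k[0]!='_'], globals().get('grip_depth'))
P=snapshot("top");S=snapshot("side")
for n,uv,z in(("rod",(404,190),.2),("rodbase",(390,202),.06),("green",(406,142),.2),("pink",(407,243),.2),("bowlrim",(245,173.5),.08),("floor",(247,181),.008),("bigL",(231,180),.032),("bigR",(265,179.5),.032),("small",(357,100),.06)):
    X=ray_z(P,uv,z);print(n,X.round(3),proj(S,X).round(1))
for n,uv,z in(("rodtop",(353,114),.2),("bowlrim",(248,246),.08)):print(n,ray_z(S,uv,z).round(3))
a=cv2.resize(P["img"][110:260,190:480],None,fx=2.7,fy=2.7,interpolation=2)
b=cv2.resize(S["img"][90:170,290:420],None,fx=2.4,fy=2.4,interpolation=2);a=a.copy();a[-b.shape[0]:,:b.shape[1]]=b
cv2.imwrite("pics/c1.png",a[:,:,::-1])
E
```

```text
['IKError', 'finish_job', 'grip_depth', 'recognise', 'sense', 'snapshot'] 0.0188
rod [ 0.515 -0.099  0.2  ] [351.2 113.6]
rodbase [ 0.515 -0.105  0.06 ] [347.8 161.6]
green [ 0.603 -0.104  0.2  ] [315.2  98.7]
pink [ 0.423 -0.103  0.2  ] [394.6 128.2]
bowlrim [0.565 0.2   0.08 ] [248.4 244.1]
floor [0.563 0.208 0.008] [251.6 266.3]
bigL [0.56  0.239 0.032] [241.6 273.3]
bigR [0.563 0.164 0.032] [263.3 244.2]
small [ 0.74  -0.034  0.06 ] [250.6 144.9]
rodtop [ 0.512 -0.1    0.2  ]
bowlrim [0.563 0.204 0.08 ]
```

View pics/c1.png

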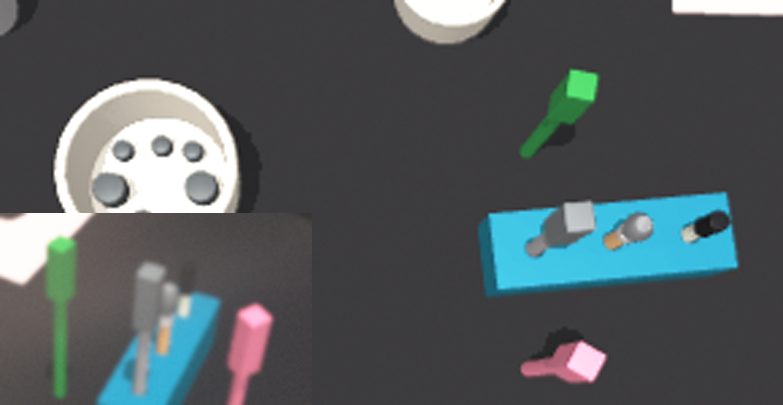

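Call:
move_arm([
  [[-3.3, -3.5, -0.5], [0, 0, 0]],
  [[-3.3, -3.5, -0.5], [0, 0, 0]],
  [[-3.3, -3.5, -0.5], [0, 0, 0]],
  [[-3.3, -3.5, -0.5], [0, 0, 0]],
  [[-3.3, -3.5, -0.5], [0, 0, 0]],
  [[-3.3, -3.5, -0.5], [0, 0, 0]],
  [[-3.3, -3.5, -0.5], [0, 0, 0]],
  [[-3.3, -3.5, -0.5], [0, 0, 0]],
  [[-3.3, -3.5, -0.5], [0, 0, 0]],
  [[-3.3, -3.5, -0.5], [0, 0, 0]],
  [[0, 0, 0], [0, 0, -10.7]],
  [[0, 0, 0], [0, 0, -10.7]],
], jaw=0, squeeze=50)

```text
t: 2.1
tool_pos: [0.385, 0.1526, 0.2689]
tcp_rot: [[-0.994, -0.108, 0.001], [-0.108, 0.994, 0.0], [-0.001, 0.0, -1.0]]
force: [0.1, -0.1, -0.2]
gripper_width: 0.0931
gripper_force: 0.0
```

Call:
move_arm([
  [[-1.7, -4.4, 0], [0, 0, 0]],
  [[-1.7, -4.4, 0], [0, 0, 0]],
  [[-1.7, -4.4, 0], [0, 0, 0]],
  [[-1.7, -4.4, 0], [0, 0, 0]],
  [[-1.7, -4.4, 0], [0, 0, 0]],
  [[-1.6, -4.5, 0], [0, 0, 0]],
  [[0, 0, 2], [0, 0, 0]],
  [[0, 0, 0], [0, 0, 0]],
])

```text
t: 3.1
tool_pos: [0.5112, -0.0989, 0.2461]
tcp_rot: [[-0.995, -0.104, -0.004], [-0.104, 0.995, 0.002], [0.004, 0.002, -1.0]]
force: [0.0, -0.3, -0.7]
gripper_width: 0.0927
gripper_force: 0.0
```

```bash
python3 - <<'E'
from bench import *
from h import *
W=snapshot("wrist");S=snapshot("side")
c=np.hstack([cv2.resize(W["img"],(480,300),interpolation=3),S["img"][60:360,240:560]])
cv2.imwrite("pics/c2.png",c[:,:,::-1]);K,R,t=map(np.array,(W["mtx"],W["R"],W["t"]));print(K.round(1).tolist(),R.round(3).tolist(),t.round(3).tolist(),sense()["tool_pos"])
def fp(X):
    q=R@np.array(X)+t;a=np.arctan2(np.hypot(q[0],q[1]),q[2]);u=q[:2]/np.hypot(q[0],q[1]);return K[:2,2]+K[0,0]*a*u
for X in((.514,-.1,.2),(.514,-.1,.14),(.514,-.1,.06)):print(fp(X)*.75)
E
```

```text
[[309.7, 0.0, 321.7], [0.0, 309.7, 201.5], [0.0, 0.0, 1.0]] [[-0.104, 0.995, 0.002], [0.952, 0.099, 0.291], [0.289, 0.032, -0.957]] [0.15, -0.519, 0.273] [ 0.51207053 -0.09848737  0.24836972]
[238.80375487 170.35049369]
[239.22582668 152.27867563]
[239.58662824 137.10292268]
```

View pics/c2.png

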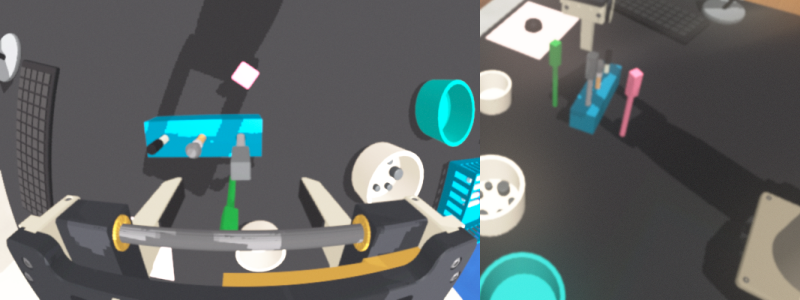

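Call:
move_arm([
  [[0, 0, 2.5], [0, 0, 0]],
  [[0, 0, 2.5], [0, 0, 0]],
  [[0, 0, 2.5], [0, 0, 0]],
  [[0, 0, 2], [0, 0, 0]],
  [[0, 0, 0], [0, 0, 0]],
  [[0, 0, 0], [0, 0, 0]],
])

```text
t: 3.95
tool_pos: [0.5133, -0.0992, 0.1552]
tcp_rot: [[-0.994, -0.105, 0.002], [-0.105, 0.994, -0.0], [-0.002, -0.001, -1.0]]
force: [0.0, -0.3, 0.8]
gripper_width: 0.0929
gripper_force: 0.0
```

Call:
move_arm([
  [[0, 0, 0], [0, 0, 0]],
  [[0, 0, 0], [0, 0, 0]],
  [[0, 0, 0], [0, 0, 0]],
  [[0, 0, 0], [0, 0, 0]],
  [[0, 0, 0], [0, 0, 0]],
  [[0, 0, 0], [0, 0, 0]],
  [[0, 0, 0], [0, 0, 0]],
  [[0, 0, 0], [0, 0, 0]],
], jaw=1, squeeze=50)

```text
t: 4.95
tool_pos: [0.5127, -0.0996, 0.1536]
tcp_rot: [[-0.995, -0.105, 0.0], [-0.105, 0.995, 0.0], [-0.0, 0.0, -1.0]]
force: [-0.3, 0.3, 0.1]
gripper_width: 0.02
gripper_force: 50.0
```

Call:
move_arm([
  [[0, 0, -1.5], [0, 0, 0]],
  [[0, 0, -2.5], [0, 0, 0]],
  [[0, 0, -3], [0, 0, 0]],
  [[0, 0, -3], [0, 0, 0]],
  [[0, 0, -2], [0, 0, 0]],
  [[0, 0, 0], [0, 0, 0]],
  [[-0.5, 2, 0], [0, 0, 0]],
  [[-1, 3.5, 0], [0, 0, 0]],
  [[-1, 3.5, 0], [0, 0, 0]],
  [[-1, 3.5, 0], [0, 0, 0]],
  [[-1, 3.5, 0], [0, 0, 0]],
  [[-1, 3.5, 0], [0, 0, 0]],
])

```text
t: 6.45
tool_pos: [0.5464, 0.1012, 0.2717]
tcp_rot: [[-0.995, -0.104, -0.003], [-0.104, 0.995, -0.0], [0.003, 0.0, -1.0]]
force: [0.1, -0.0, -1.6]
gripper_width: 0.0195
gripper_force: 50.0
```

Call:
move_arm([
  [[-1, 3.5, 0], [0, 0, 0]],
  [[-1, 3.5, 0], [0, 0, 0]],
  [[-0.7, 3, 0], [0, 0, 0]],
  [[0, 0, 0], [0, 0, 0]],
  [[0, 0, 0], [0, 0, 0]],
])

```text
t: 7.08
tool_pos: [0.5629, 0.2017, 0.2723]
tcp_rot: [[-0.995, -0.105, -0.002], [-0.105, 0.995, -0.001], [0.002, -0.001, -1.0]]
force: [0.5, -0.2, -1.5]
gripper_width: 0.0201
gripper_force: 50.0
```

```bash
python3 - <<'E'
from bench import *
from h import *
P=snapshot("top");S=snapshot("side")
f=lambda i,y,x:cv2.resize(i[y:y+130,x:x+130],(400,400),interpolation=2)
cv2.imwrite("pics/c3.png",np.hstack([f(P["img"],100,180),f(S["img"],165,190)])[:,:,::-1])
T=sense()["tool_pos"];print(T)
X=np.array(T)-[0,0,.1436];o=400/130
print("pred tip",(proj(P,X)-[180,100])*o,(proj(S,X)-[190,165])*o+[400,0])
for z in(.008,.08):
  X=[.564,.202,z];print("bowl",z,(proj(P,X)-[180,100])*o,(proj(S,X)-[190,165])*o+[400,0])
E
```

```text
[0.56319021 0.20130924 0.27305805]
pred tip [185.27626331 211.67733732] [569.37635419 199.50284527]
bowl 0.008 [213.89521051 248.65645085] [594.07767311 304.70851056]
bowl 0.08 [197.41717596 227.39844754] [579.2013935  245.94982334]
```

View pics/c3.png

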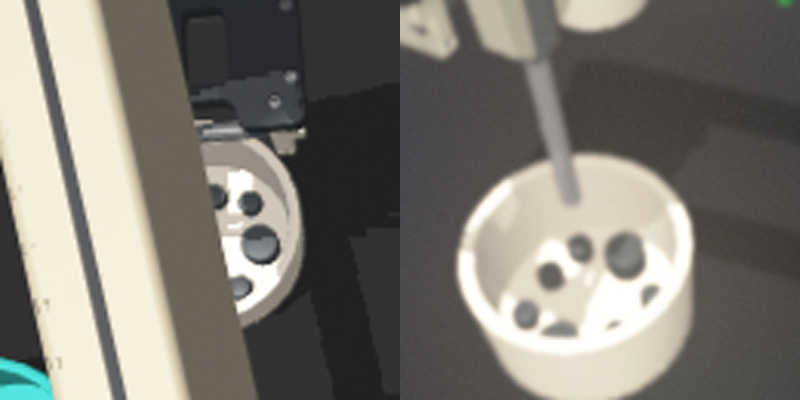

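Call:
move_arm([
  [[0, 0, 2.5], [0, 0, 0]],
  [[0, 0, 2.5], [0, 0, 0]],
  [[0, 0, 2.5], [0, 0, 0]],
  [[0, 0, 2], [0, 0, 0]],
  [[0, 0, 1.2], [0, 0, 0]],
  [[0, 0, 0.6], [0, 0, 0]],
  [[0, 0, 0], [0, 0, 0]],
  [[0, 0, 0], [0, 0, 0]],
])

```text
t: 8.18
tool_pos: [0.564, 0.2025, 0.1617]
tcp_rot: [[-0.995, -0.105, 0.002], [-0.105, 0.995, 0.0], [-0.002, 0.0, -1.0]]
force: [-0.4, 0.4, -0.6]
gripper_width: 0.0197
gripper_force: 50.0
```

```bash
python3 - <<'E'
import numpy as np
a=np.arange(0,541,15.);r=np.interp(a,[0,60,120,180,240,285],[12,18,24,29,34,37])/10
p=np.c_[r*np.cos(np.radians(a)),r*np.sin(np.radians(a))]
for i,d in enumerate(np.diff(p,axis=0)):print(a[i+1],d.round(1).tolist(),end='; ')
E
```

```text
15.0 [0.1, 0.3]; 30.0 [-0.0, 0.4]; 45.0 [-0.1, 0.4]; 60.0 [-0.3, 0.4]; 75.0 [-0.4, 0.3]; 90.0 [-0.5, 0.2]; 105.0 [-0.6, 0.1]; 120.0 [-0.6, -0.1]; 135.0 [-0.6, -0.3]; 150.0 [-0.5, -0.5]; 165.0 [-0.4, -0.6]; 180.0 [-0.2, -0.7]; 195.0 [-0.0, -0.8]; 210.0 [0.2, -0.8]; 225.0 [0.4, -0.7]; 240.0 [0.6, -0.6]; 255.0 [0.8, -0.4]; 270.0 [0.9, -0.2]; 285.0 [1.0, 0.0]; 300.0 [0.9, 0.4]; 315.0 [0.8, 0.6]; 330.0 [0.6, 0.8]; 345.0 [0.4, 0.9]; 360.0 [0.1, 1.0]; 375.0 [-0.1, 1.0]; 390.0 [-0.4, 0.9]; 405.0 [-0.6, 0.8]; 420.0 [-0.8, 0.6]; 435.0 [-0.9, 0.4]; 450.0 [-1.0, 0.1]; 465.0 [-1.0, -0.1]; 480.0 [-0.9, -0.4]; 495.0 [-0.8, -0.6]; 510.0 [-0.6, -0.8]; 525.0 [-0.4, -0.9]; 540.0 [-0.1, -1.0];
```

Call:
move_arm([
  [[0.6, 0, 0], [0, 0, 0]],
  [[0.6, 0, 0], [0, 0, 0]],
  [[0, 0.7, 0], [0, 0, 0]],
  [[-0.1, 0.4, 0], [0, 0, 0]],
  [[-0.3, 0.4, 0], [0, 0, 0]],
  [[-0.4, 0.3, 0], [0, 0, 0]],
  [[-0.5, 0.2, 0], [0, 0, 0]],
  [[-0.6, 0.1, 0], [0, 0, 0]],
  [[-0.6, -0.1, 0], [0, 0, 0]],
  [[-0.6, -0.3, 0], [0, 0, 0]],
  [[-0.5, -0.5, 0], [0, 0, 0]],
  [[-0.4, -0.6, 0], [0, 0, 0]],
])

```text
t: 9.68
tool_pos: [0.591, 0.2108, 0.1606]
tcp_rot: [[-0.995, -0.104, -0.0], [-0.104, 0.995, -0.0], [0.0, -0.0, -1.0]]
force: [0.2, 0.0, -0.0]
gripper_width: 0.0196
gripper_force: 50.0
```

Call:
move_arm([
  [[-0.2, -0.7, 0], [0, 0, 0]],
  [[0, -0.8, 0], [0, 0, 0]],
  [[0.2, -0.8, 0], [0, 0, 0]],
  [[0.4, -0.7, 0], [0, 0, 0]],
  [[0.6, -0.6, 0], [0, 0, 0]],
  [[0.8, -0.4, 0], [0, 0, 0]],
  [[0.9, -0.2, 0], [0, 0, 0]],
  [[1.0, 0, 0], [0, 0, 0]],
  [[0, 0, 0], [0, 0, 0]],
])

```text
t: 10.8
tool_pos: [0.5575, 0.1658, 0.1607]
tcp_rot: [[-0.994, -0.105, -0.0], [-0.105, 0.994, 0.0], [0.0, 0.0, -1.0]]
force: [0.5, -1.0, -0.2]
gripper_width: 0.0199
gripper_force: 50.0
```

```bash
python3 - <<'E'
from bench import *
from h import *
W=snapshot("wrist");S=snapshot("side")
f=lambda i,y,x:cv2.resize(i[y:y+130,x:x+130],(400,400),interpolation=2)
cv2.imwrite("pics/c4.png",np.hstack([cv2.resize(W["img"][50:290,200:440],(400,400)),f(S["img"],165,190)])[:,:,::-1])
E
```

```text
(no output)
```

View pics/c4.png

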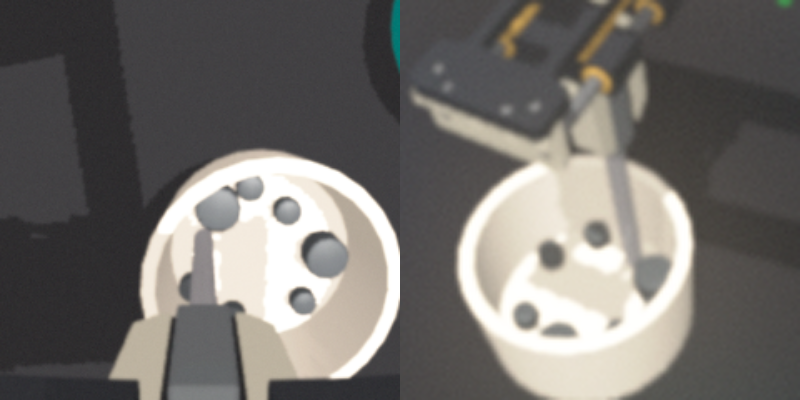

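The wrist view (left half of the crop) shows the rod at (203,265) pushing big bead B at (217,210). The other big bead is at (325,255), and the bowl is where it was. I'll keep circling.

Call:
move_arm([
  [[0.9, 0.4, 0], [0, 0, 0]],
  [[0.8, 0.6, 0], [0, 0, 0]],
  [[0.6, 0.8, 0], [0, 0, 0]],
  [[0.4, 0.9, 0], [0, 0, 0]],
  [[0.1, 1.0, 0], [0, 0, 0]],
  [[-0.1, 1.0, 0], [0, 0, 0]],
  [[-0.4, 0.9, 0], [0, 0, 0]],
  [[-0.6, 0.8, 0], [0, 0, 0]],
  [[-0.8, 0.6, 0], [0, 0, 0]],
  [[0, 0, 0], [0, 0, 0]],
])

```text
t: 12.15
tool_pos: [0.5426, 0.2348, 0.1605]
tcp_rot: [[-0.994, -0.105, 0.0], [-0.105, 0.994, 0.0], [-0.0, 0.0, -1.0]]
force: [-0.9, 0.3, -0.9]
gripper_width: 0.0197
gripper_force: 50.0
```

Call:
move_arm([
  [[-0.9, 0.4, 0], [0, 0, 0]],
  [[-1.0, 0.1, 0], [0, 0, 0]],
  [[-1.0, -0.1, 0], [0, 0, 0]],
  [[-0.9, -0.4, 0], [0, 0, 0]],
  [[0, 0, 0], [0, 0, 0]],
  [[0, 0, 0], [0, 0, 0]],
])

```text
t: 12.9
tool_pos: [0.5799, 0.2381, 0.1607]
tcp_rot: [[-0.995, -0.104, 0.0], [-0.104, 0.995, 0.0], [-0.0, 0.0, -1.0]]
force: [-0.2, -0.2, -1.3]
gripper_width: 0.0197
gripper_force: 50.0
```

```bash
python3 - <<'E'
from bench import *
from h import *
W=snapshot("wrist");S=snapshot("side")
f=lambda i,y,x:cv2.resize(i[y:y+130,x:x+130],(400,400),interpolation=2)
cv2.imwrite("pics/c5.png",np.hstack([cv2.resize(W["img"][50:290,200:440],(400,400)),f(S["img"],165,190)])[:,:,::-1])
T=sense()["tool_pos"];print(T)
K,R,t=map(np.array,(W["mtx"],W["R"],W["t"]))
for n,X in(("big0 start",(.56,.239,.032)),("big1 start",(.563,.164,.032)),("floor",(.564,.202,.008))):
    q=R@np.array(X)+t;h=np.hypot(q[0],q[1]);print(n,(K[:2,2]+K[0,0]*np.arctan2(h,q[2])*q[:2]/h-[200,50])/.6,(proj(S,X)-[190,165])/.325+[400,0])
E
```

```text
[0.57963755 0.23825787 0.16072027]
big0 start [206.36738244 206.11002691] [558.46313527 333.80419974]
big1 start [ 79.48816709 198.96388231] [625.6375381  243.36085607]
floor [146.97008897 198.56124108] [594.07767311 304.70851056]
```

View pics/c5.png

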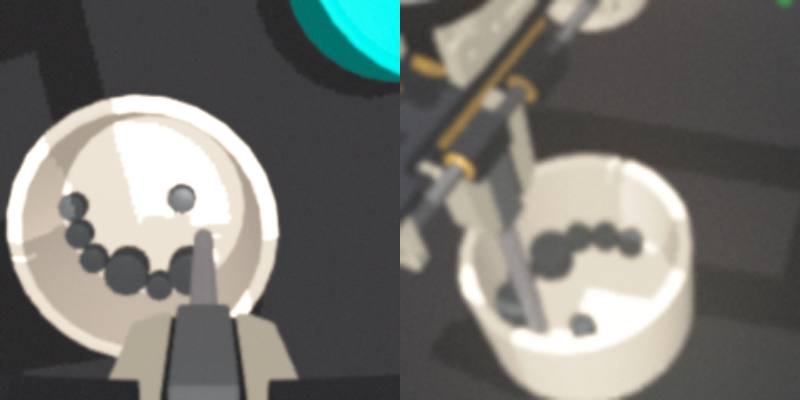

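Both large beads, now at (127,270) and (185,270) in the wrist view, are 40 mm or more from where either one started. Next I bring the tip to the free side, lean the rod toward the rim and lower it.

Call:
move_arm([
  [[0.1, -1.0, 0], [0, 0, 0]],
  [[0.1, -1.0, 0], [0, 0, 0]],
  [[0.1, -1.0, 0], [0, 0, 0]],
  [[0.1, -0.8, 0], [0, 0, 0]],
  [[1.1, 0.1, 0], [0, 0, 0]],
  [[1.1, 0.1, 0], [0, 0, 0]],
  [[1.1, 0.1, 0], [0, 0, 0]],
  [[1.0, 0.1, 0], [0, 0, 0]],
  [[0, 0, 0], [0, 0, 0]],
])

```text
t: 14.12
tool_pos: [0.5358, 0.1998, 0.1608]
tcp_rot: [[-0.994, -0.105, 0.0], [-0.105, 0.994, 0.0], [-0.0, 0.0, -1.0]]
force: [-0.6, 0.1, -1.1]
gripper_width: 0.02
gripper_force: 50.0
```

Call:
move_arm([
  [[1.0, 0, 0], [0, -4, 0]],
  [[1.0, 0, 0], [0, -4, 0]],
  [[1.0, 0, 0], [0, -4, 0]],
  [[1.0, 0, 0.1], [0, -4, 0]],
  [[-0.1, 0, 0.3], [0, 0, 0]],
  [[0, 0, 0], [0, 0, 0]],
  [[0, 0, 0], [0, 0, 0]],
])

```text
t: 15.0
tool_pos: [0.5001, 0.1957, 0.1536]
tcp_rot: [[-0.956, -0.104, 0.274], [-0.1, 0.995, 0.029], [-0.276, 0.0, -0.961]]
force: [-0.4, 0.0, -0.9]
gripper_width: 0.0198
gripper_force: 50.0
```

```bash
python3 - <<'E'
from bench import *
from h import *
W=snapshot("wrist");S=snapshot("side");s=sense()
T=np.array(s["tool_pos"]);R=np.array(s["tcp_rot"]);print(T,R[:,2],"tip",T+.1436*R[:,2],s["force"],s["gripper_force"])
f=lambda i,y,x:cv2.resize(i[y:y+130,x:x+130],(400,400),interpolation=2)
cv2.imwrite("pics/c6.png",np.hstack([cv2.resize(W["img"][50:290,200:440],(400,400)),f(S["img"],165,190)])[:,:,::-1])
E
```

```text
[0.49987303 0.19559971 0.15324892] [ 0.27400169  0.0287047  -0.96130074] tip [0.53921967 0.19972171 0.01520614] [ 0.59767687 -0.24824354 -0.41357314] 49.99862194061279
```

View pics/c6.png

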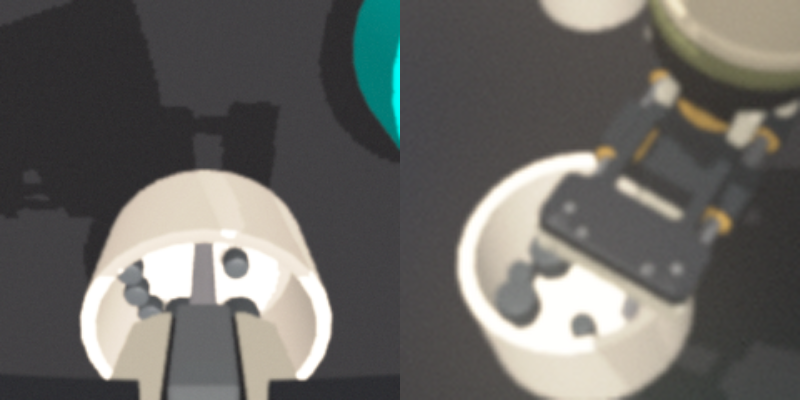

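Call:
move_arm([
  [[0.1, 0, 0.5], [0, 0, 0]],
  [[0, 0, 0], [0, 0, 0]],
  [[0, 0, 0], [0, 0, 0]],
])

```text
t: 15.48
tool_pos: [0.4994, 0.1956, 0.1476]
tcp_rot: [[-0.956, -0.104, 0.274], [-0.1, 0.995, 0.029], [-0.275, -0.0, -0.961]]
force: [0.4, -0.4, -1.4]
gripper_width: 0.0197
gripper_force: 50.0
```

Call:
move_arm([
  [[0, 0, 0], [0, 0, 0]],
  [[0, 0, 0], [0, 0, 0]],
  [[0, 0, 0], [0, 0, 0]],
  [[0, 0, 0], [0, 0, 0]],
  [[0, 0, 0], [0, 0, 0]],
  [[0, 0, 0], [0, 0, 0]],
  [[-0.3, 0, -1], [0, 0, 0]],
  [[-0.6, 0, -2], [0, 0, 0]],
  [[-0.9, 0, -3], [0, 0, 0]],
  [[-0.9, 0, -3], [0, 0, 0]],
  [[-0.9, 0, -3], [0, 0, 0]],
  [[-0.9, 0, -3], [0, 0, 0]],
], jaw=0)

```text
t: 16.98
tool_pos: [0.5014, 0.1958, 0.3064]
tcp_rot: [[-0.956, -0.105, 0.275], [-0.1, 0.995, 0.029], [-0.277, 0.0, -0.961]]
force: [0.1, 0.5, 0.8]
gripper_width: 0.0937
gripper_force: 0.0
```

```bash
python3 - <<'E'
from bench import *
from h import *
W=snapshot("wrist");S=snapshot("side");s=sense();print(s["tool_pos"],s["force"],s["gripper_force"])
f=lambda i,y,x:cv2.resize(i[y:y+160,x:x+160],(400,400),interpolation=2)
cv2.imwrite("pics/c7.png",np.hstack([cv2.resize(W["img"][50:370,160:480],(400,400)),f(S["img"],160,180)])[:,:,::-1])
E
```

```text
[0.5032024  0.1964336  0.31021374] [-0.25661048 -0.87064789  1.39672348] 0.0
```

View pics/c7.png

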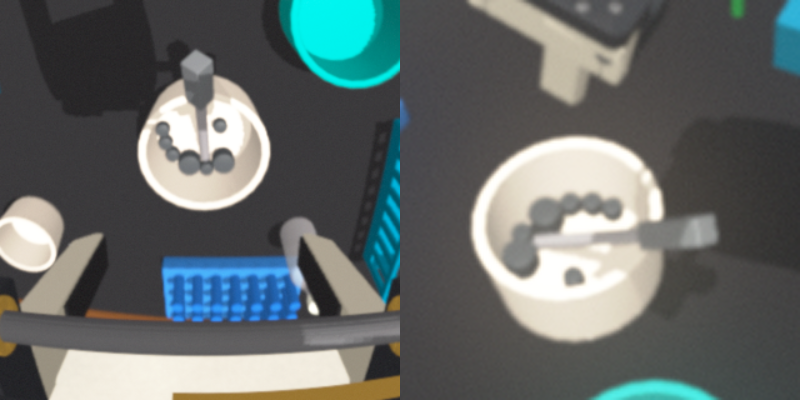

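The rod has slid to a lean: its tip is on the floor among the beads and its handle lies over the near rim. Both large beads are in the bowl and the gripper is clear. I'll let it settle and hand in.

Call:
move_arm([
  [[0, 0, 0], [0, 0, 0]],
  [[0, 0, 0], [0, 0, 0]],
  [[0, 0, 0], [0, 0, 0]],
  [[0, 0, 0], [0, 0, 0]],
  [[0, 0, 0], [0, 0, 0]],
  [[0, 0, 0], [0, 0, 0]],
  [[0, 0, 0], [0, 0, 0]],
  [[0, 0, 0], [0, 0, 0]],
])

```text
t: 18.08
tool_pos: [0.5014, 0.1958, 0.3044]
tcp_rot: [[-0.956, -0.104, 0.274], [-0.1, 0.995, 0.029], [-0.276, 0.0, -0.961]]
force: [0.3, -0.0, 0.3]
gripper_width: 0.093
gripper_force: 0.0
```

```bash
python3 -c "
from bench import *
print(finish_job())"
```

```text
the job is handed in; nothing more can be done
None
```

The job is handed in at about 18 s with no verdict returned: in the pictures both large beads had moved about 40 mm or more and were still in the bowl, which looked upright and in place, and the rod was released and leaning in it.

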